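Gauge the depth of a dry-block thermometer well with a friction-stop depth rod

TASK

Gauge the depth of the narrow thermometer well in the middle of the dry-block heater: take the depth gauge out of its stand by its knurled head, lower it gently into the well and, after its sliding stop has landed on the block, keep pushing until you feel the rod bottom out, then hold it there a moment with light pressure so that the stop is left marking the depth. Then stand the gauge back upright, fully down in its stand, for the reading; do not touch the stop yourself or let it catch on the stand, do not lay the gauge down or let it drop, and leave the vials and the other things where they are.

Things in the scene. Friction and masses are not known exactly. Their poses are not given: they have to be found in the camera images.
- gauge: Depth gauge, loose, about 0.2 kg, upright in its stand: steel rod 8 mm in diameter with thin dark rings every 10 mm, topped by a dark ribbed round head 22 mm in diameter, from 94 to 142 mm above the rod's lower end (the place to grip, best at 118 to 124 mm). Origin: centre of the rod's lower end; z up the rod to the head. 142 mm long in all.
- stop: Brass friction stop, a ring sliding on the gauge's rod: foot flange 27 mm wide, 4 mm thick, under a 22 mm collar; 14 mm high in all. Origin: centre of its flat underside, z up the rod. At the start 33 to 38 mm above the rod's lower end; can slide up to 79 mm. About 5 N slides it; it stays where left. In the well its flange lands on the block's face and the rod slides on down through it.
- nose: The tapered tip of the gauge's rod, fixed to it: 6 mm flat end widening to 7.4 mm over the last 3 mm. Origin: centre of the flat end, same point and axes as gauge.
- dry_block: Dry-block heater, fixed: white casing 130 x 130 x 78 mm, a sloping console on its -x side out to 115 mm from its middle, about 70 mm high. Bare aluminium block, 90 x 90 mm, top face at 92 mm, with four wide vial wells (28 mm, at 25 mm in x and y from its middle) and one narrow well, 14 mm in diameter, straight down in its middle. Origin: on the bench under the narrow well's axis; z up.
- well_mouth (a point): Centre of the narrow well's mouth, level with the block's top face, 92 mm above the bench; z up. The well is blind, with a flat hard bottom; its depth is not known beforehand, anything from 44 to 66 mm, and is different each time. It is thin: do not ram it (60 N at most), and hold the rod on it with 25 N or less, as for any measurement.
- gauge_stand: Stand of the gauge, fixed: dark base plate 75 x 95 x 12 mm with an aluminium boss 44 x 44 mm up to 40 mm height, bored in the middle. Origin: on the bench under the bore's axis; z up.
- stand_mouth (a point): Centre of the mouth of the stand's blind bore, level with the boss's top, 40 mm above the bench; z up. The bore is 9.4 mm in diameter and 28 mm deep, with a countersink 18 mm wide at the top narrowing to the bore over 6 mm. The gauge stands in it on its lower end, with a few degrees of play.
- vial_a: Bystander: white-capped glass vial, 25 mm diameter, 65 mm tall, loose in one of the block's wide wells, standing 20 mm out of it. Origin: centre of its underside.
- vial_b: Bystander: a second white-capped vial of the same size in the wide well diagonally opposite. Origin: centre of its underside.
- beaker: Bystander: empty glass beaker, 56 mm diameter, 70 mm tall, loose. Origin: centre of its underside.
- jar: Bystander: small round specimen jar with a cap, 48 mm diameter, 57 mm tall, loose. Origin: centre of its underside.
- tee: Bystander: white barbed tube tee, 29 x 44 x 14 mm, lying loose on the bench. Origin: centre of its underside.
Not all that is in view belongs to the job. What is meant by the gauge is not green, and is the smaller of those in its own colour.

How it is judged:
On the way:
1. the rod stands on the bottom of the narrow well with the stop down on the block's face, and is held there with light pressure (1 to 25 N) for half a second (horizontal distance between nose and well_mouth below 0.006 m and z of nose in the frame of well_mouth below -0.04 m and contact force between nose and anything else between 1 and 25 N and z of stop in the frame of well_mouth below 0.002 m), for 0.5 s.
At the end, for the whole second after the job is handed in: The gauge stands released in its stand, its lower end in the bore within 6 mm of its axis and at least 25 mm below the mouth (the bore is 28 mm deep), within 0.15 rad of upright, at rest, with its stop left more than 41 mm up the rod, where the well set it (horizontal distance between gauge and stand_mouth below 0.006 m and z of gauge in the frame of stand_mouth below -0.025 m and angle between gauge's own z axis and vertical below 0.15 rad and distance between gauge and stop above 0.041 m and linear speed of gauge below 0.02 m/s); the robot touches nothing.
It fails at once if the bottom of the well is rammed (more than 60 N on it from the rod's tip) (contact force between nose and anything else above 60 N and horizontal distance between nose and well_mouth below 0.03 m).
It fails at once if the fingers touch the stop, or the stop catches on the stand (contact force between the fingers and stop above 0.5 N or contact force between stop and gauge_stand above 0.5 N).
It fails at once if the gauge is laid down or tipped over (tilted more than 0.6 rad) (angle between gauge's own z axis and vertical above 0.6 rad).
It fails at once if the gauge is dropped (it falls faster than 0.3 m/s with no finger on it, as from 5 mm up) (linear speed of gauge above 0.3 m/s and not (contact force between the fingers and gauge above 0.05 N)).
It fails at once if a vial, the beaker, the jar or the tee is moved more than 30 mm (distance of any of vial_a, vial_b, beaker, jar, tee from where it was at the start of the episode above 0.03 m).
It also fails if it takes over 51 s, if anything falls off the work surface, if the arm or the gripper's body presses on something with over 40 N, if the wrist force passes 120 N, or if a joint passes its speed limit or range.

ROBOT

A 6-joint arm with a two-finger parallel gripper is mounted at the origin on the work surface; the furniture and walls round the work are solid. World frame = base frame: x ahead of the robot, y to its left, z up, the work surface at z = 0. Lengths are in m, angles in rad, forces in N, time in s.
With the tool pointing down it reaches from about 0.325 to 0.775 m from the base axis. Payload 5.5 kg.
Tool frame: the origin (TCP) lies at the very end of the fingers, on their centre line; the grasp point (between the pads) lies pinch_z behind it (pinch_z is the distance from the TCP to the grasp point, in m); z points along the fingers, y is the direction in which the jaws open and shut (so a half turn about z gives the same grasp; the last joint's range is limited). The gripper opens to 85 mm and grips with 20 to 120 N. Pads are 22 mm wide; open, the fingers measure 114 mm over their backs; the gripper's body (76 mm by 85 mm) begins 54 mm behind the grasp point. The pads swing forward as they close: fully open they stand 13 mm farther back than shut.
Start: joints at [1.203, 0.091, 1.231, -0, 1.82, -0.057], TCP at [0.183, 0.571, 0.231] pointing down, gripper open.
Joint ranges: [-2.87, 2.87], [-0.86, 2.18], [0.17, 2.46], [-1.51, 4.65], [0.06, 2.69], [-2.65, 2.65]. Speed limits (rad/s): [2.57, 2.57, 3.01, 3.14, 3.14, 3.14].

INTERFACE

Orientations are given as a rotation vector (axis times angle).
In Python, from plant import reach, movel, move_joints, gripper_to, hold, solve_ik, sense, read_camera, Unreachable, job_done, pinch_z gives the robot as it stands. Calls block until the motion is done:
- reach(position, orientation): joint-space move of the TCP to a pose.
- movel(position, speed=0.15, frame=None, threshold=None): straight line of the TCP; frame=None keeps the orientation; speed is the mean speed in m/s. With threshold (N) it stops when the force on the tool has changed by that much, and returns True; else False.
- move_joints(angles): joint-space move.
- gripper_to(opening, f_grip=None): finger opening in m; f_grip is the grip in N (None keeps the last); returns when the fingers have stopped.
- hold(seconds).
- solve_ik(position, orientation): joint angles nearest the present ones, or None.
- sense(): the state.
- read_camera(name): name is "scene" or "side" or "wrist"; returns a dict with "img" (384x512x3 uint8, red, green, blue), "K" (3x3 intrinsics, pixels), "k1" (the pictures are not rectified: a ray, as slopes to the right and down, at radius r is drawn at 1 + k1 r^2 times it, then the intrinsics apply), "world_from_camera" (4x4, takes a point from camera to world coordinates). Camera axes: x right, y up, looking along -z (the intrinsics and any distortion apply to the point x, -y, -z); pixel columns grow to the right and rows downward; lengths in m; the calibration is good to about 2 mm. A picture is of the moment at which its call begins. There is no depth.
A pose or a line that the arm cannot do raises Unreachable and nothing moves.
- job_done(): hands the job in, once; it reports no verdict.
The state is a dict: "t": time; "joint_positions": joint angles; "joint_velocities": joint speeds; "tau": joint torques, N m; "tool_pos": TCP position; "ee_rot": TCP orientation; "ft_force": force on the tool from outside, world axes, zero at the start; "moment": the same for the moment, N m; "grip_width": finger opening in m.
Only numpy, scipy, OpenCV 4.12 (cv2) and the standard library are available. Lean on these libraries where they do the work, as an engineer would, in place of code of your own. Each camera call takes 0.05 s, during which the arm holds its last target.

## Working session

There is one attempt and no reset: what is moved stays moved. The work goes in short steps, each a Python script; the robot and the scene stay as the last script left them, time stands still between calls to the robot, and variables do not carry over. Pictures are saved under pics/ and viewed, and the job is handed in when it is done.

```bash
ls; mkdir -p pics
python3 - <<'E'
from plant import *
import cv2
for n in ("scene","side","wrist"):
    c=read_camera(n); cv2.imwrite(f"pics/{n}0.png",c["img"][:,:,::-1]); print(n,c["K"].tolist(),c["k1"],c["world_from_camera"].round(3).tolist())
s=sense(); print(s["t"],s["tool_pos"],s["ee_rot"],s["ft_force"],s["grip_width"],pinch_z)
E
```

```text
pics
scene [[494.4658544524389, 0.0, 258.3709741861466], [0.0, 494.4658544524389, 191.29467186373242], [0.0, 0.0, 1.0]] 0.05059074093663512 [[0.625, 0.547, -0.557, 0.132], [-0.78, 0.455, -0.429, -0.382], [0.019, 0.703, 0.711, 0.734], [0.0, 0.0, 0.0, 1.0]]
side [[477.9297440117127, 0.0, 251.657358699147], [0.0, 477.9297440117127, 198.81805212585508], [0.0, 0.0, 1.0]] 0.05288114788138174 [[0.675, 0.629, -0.386, 0.263], [-0.737, 0.568, -0.366, -0.336], [-0.011, 0.531, 0.847, 0.902], [0.0, 0.0, 0.0, 1.0]]
wrist [[326.2446257823108, 0.0, 252.1162857602347], [0.0, 326.2446257823108, 196.5360406956069], [0.0, 0.0, 1.0]] -0.08423991607359482 [[0.306, -0.919, -0.247, 0.121], [0.952, 0.295, 0.082, 0.591], [-0.002, -0.26, 0.965, 0.373], [0.0, 0.0, 0.0, 1.0]]
0.15 [0.18341958 0.57104747 0.23036886] [-4.86201511e-01 -3.10341483e+00  2.43393453e-03] [-0.08190634 -1.1103812  -0.06903093] 0.08515696425788297 0.0187
```

View pics/scene0.png

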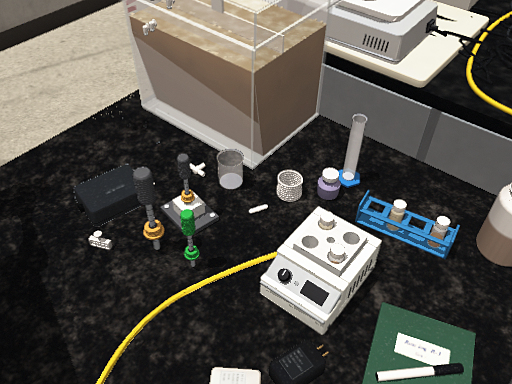

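View pics/side0.png

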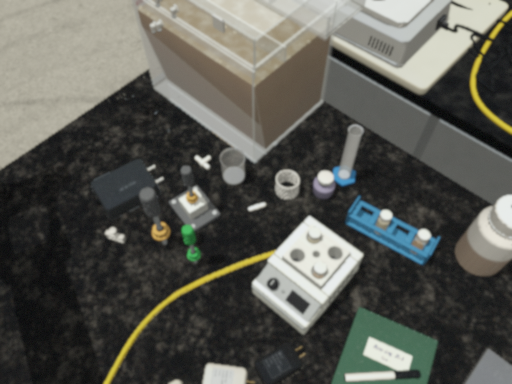

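View pics/wrist0.png

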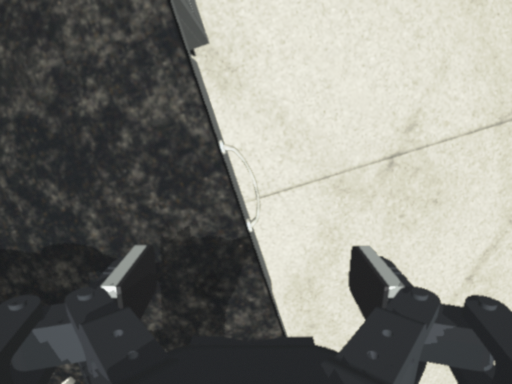

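The gauge is the smaller dark-headed one in the stand, with its head at scene (183,165) and side (187,180). The larger dark one and the green one are decoys. The dry block is at scene (325,245). Next I'll zoom in and triangulate.

```bash
cat > h.py <<'E'
import numpy as np, cv2
from plant import *
def und(c,uv):
    K=c["K"];k=c["k1"]
    d=np.array([(uv[0]-K[0,2])/K[0,0],(uv[1]-K[1,2])/K[1,1]])
    s=d.copy()
    for _ in range(30): s=d/(1+k*(s@s))
    return s
def ray(c,uv):
    s=und(c,uv);T=c["world_from_camera"]
    v=T[:3,:3]@np.array([s[0],-s[1],-1.]);return T[:3,3],v/np.linalg.norm(v)
def onz(c,uv,z):
    o,v=ray(c,uv);return o+v*(z-o[2])/v[2]
def proj(c,p):
    T=c["world_from_camera"];q=T[:3,:3].T@(np.asarray(p,float)-T[:3,3])
    s=np.array([q[0],-q[1]])/-q[2];s=s*(1+c["k1"]*(s@s));K=c["K"]
    return np.array([K[0,0]*s[0]+K[0,2],K[1,1]*s[1]+K[1,2]])
def tri(obs):
    A=np.zeros((3,3));b=np.zeros(3);L=[]
    for c,uv in obs:
        o,v=ray(c,uv);P=np.eye(3)-np.outer(v,v);A+=P;b+=P@o;L.append((o,v))
    x=np.linalg.solve(A,b);return x,[np.linalg.norm((np.eye(3)-np.outer(v,v))@(x-o)) for o,v in L]
E
python3 - <<'E'
from h import *
a=cv2.imread("pics/scene0.png");b=cv2.imread("pics/side0.png")
x=cv2.resize(a[145:245,130:230],(400,400),interpolation=cv2.INTER_CUBIC);y=cv2.resize(b[155:255,140:240],(400,400),interpolation=cv2.INTER_CUBIC)
cv2.imwrite("pics/z1.png",np.hstack([x,y]))
x=cv2.resize(a[200:300,275:375],(400,400),interpolation=cv2.INTER_CUBIC);y=cv2.resize(b[210:310,265:365],(400,400),interpolation=cv2.INTER_CUBIC)
cv2.imwrite("pics/z2.png",np.hstack([x,y]))
c=read_camera("scene");d=read_camera("side")
print("head",tri([(c,(183,155)),(d,(186,167))]))
print("stand plate",onz(c,(188,207),.04))
print("well",onz(c,(331,240),.092),onz(d,(318,252),.092))
E
```

```text
head (array([0.57418251, 0.13180622, 0.14976086]), [np.float64(0.0005834266146110985), np.float64(0.0005834266146111036)])
stand plate [0.55673919 0.11415047 0.04      ]
well [ 0.62302261 -0.15855427  0.092     ] [ 0.62852931 -0.15742271  0.092     ]
```

View pics/z1.png

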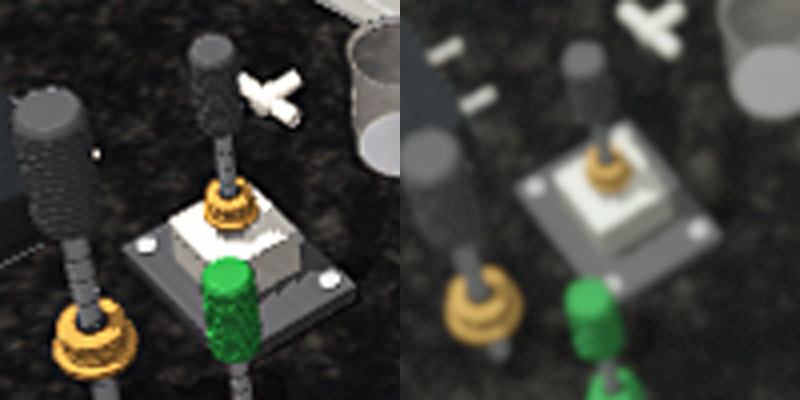

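View pics/z2.png

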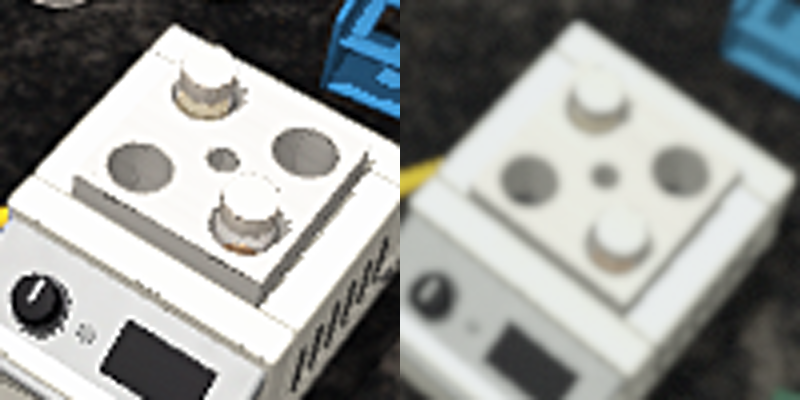

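Run:
```python
from h import *
c=read_camera("scene");d=read_camera("side")
def f(n,a,b): 
    x,e=tri([(c,a),(d,b)]);print(n,x.round(4),np.round(e[0],4))
f("top",(183.2,156.3),(186.2,168.7))
f("bigtop",(130+48/4,145+110/4),(140+36/4,155+152/4))
f("bigstop",(130+95/4,145+330/4),(140+82/4,155+300/4))
f("greentop",(130+230/4,145+270/4),(140+188/4,155+295/4))
f("stop",(130+230/4,145+203/4),(140+207/4,155+168/4))
w=(330.5,239.5),(315.8,253.8)
f("well",*w); print(onz(c,w[0],.092),onz(d,w[1],.092))
for n,uv,vv in [("A",(310,242),(397.5-100,255.3)),("B",(351.5,238),(335.5,253))]:
    print(n,onz(c,uv,.092),onz(d,vv,.092))
s=sense();print(s["t"])
for R in [(0.57,0.13),(0.628,-0.158)]:
    print(solve_ik([R[0],R[1],.25],[0,np.pi,0]))
```

```text
top [0.5712 0.128  0.1508] 0.0005
bigtop [0.4745 0.1174 0.1869] 0.0011
bigstop [0.4705 0.1126 0.0593] 0.0006
greentop [0.4839 0.0338 0.1433] 0.0012
stop [0.5683 0.1259 0.054 ] 0.0005
well [ 0.6227 -0.1572  0.0928] 0.0004
[ 0.62339371 -0.15732873  0.092     ] [ 0.62287471 -0.15669276  0.092     ]
A [ 0.59710778 -0.13396789  0.092     ] [ 0.59764005 -0.13350151  0.092     ]
B [ 0.64861905 -0.18267273  0.092     ] [ 0.64875447 -0.18268941  0.092     ]
0.35
[ 1.66046139e-01  5.40883255e-02  1.23630599e+00 -4.44089210e-16
  1.85119834e+00 -1.40475019e+00]
[-0.29900485  0.22806187  1.04616311  0.          1.86736768 -1.86980118]
```

Run:
```python
from h import *
c=read_camera("scene")
for n,uv in [("tank near",(248,165)),("tank left",(140,98)),("tank right",(325,105)),("beaker",(230,187)),("tee",(197,170))]: print(n,onz(c,uv,0).round(3))
for z in (.33,):
    for p in [(.183,.571),(.4,.45),(.56,.126)]:
        print(solve_ik([*p,z],[0,np.pi,0]))
```

```text
tank near [0.756 0.13  0.   ]
tank left [0.774 0.5   0.   ]
tank right [1.054 0.124 0.   ]
beaker [0.678 0.115 0.   ]
tee [0.672 0.205 0.   ]
[ 1.20391450e+00  1.35908636e-01  1.00563149e+00 -4.44089210e-16
  2.00005253e+00 -3.66881824e-01]
[ 7.87653003e-01  1.42875260e-01  9.98006864e-01 -4.44089210e-16
  2.00071053e+00 -7.83143324e-01]
[ 1.62046300e-01  6.48354756e-02  1.08154145e+00 -4.44089210e-16
  1.99521573e+00 -1.40875003e+00]
```

Run:
```python
from h import *
movel([0.1834,0.571,0.32],speed=0.2)
reach([0.568,0.126,0.28],[0,np.pi,0])
s=sense();print(s["t"],s["tool_pos"],s["ft_force"])
c=read_camera("wrist");cv2.imwrite("pics/w1.png",c["img"][:,:,::-1])
print(c["world_from_camera"].round(3).tolist())
for p in [(.571,.128,.154),(.568,.126,.04),(.568,.126,.05)]: print(p,proj(c,p))
gripper_to(0.06,f_grip=40)
print(sense()["t"])
```

```text
3.1083 [0.56781613 0.1268444  0.28005151] [ 0.31114725 -0.25655713  0.49917893]
[[-0.001, -0.965, -0.26, 0.502], [1.0, -0.001, 0.0, 0.127], [-0.0, -0.26, 0.965, 0.422], [0.0, 0.0, 0.0, 1.0]]
(0.571, 0.128, 0.154) [253.60352695 192.48322639]
(0.568, 0.126, 0.04) [251.52084005 166.13040522]
(0.568, 0.126, 0.05) [251.50336111 167.60330823]
3.5333
```

View pics/w1.png

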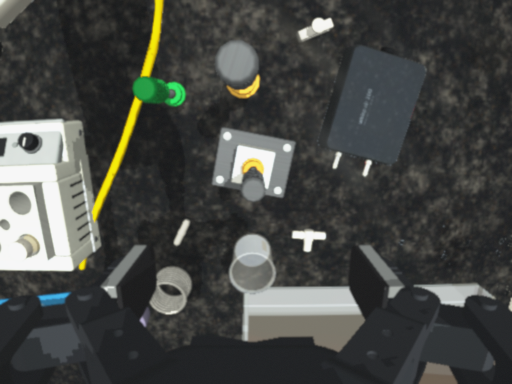

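Run:
```python
from h import *
a=cv2.imread("pics/w1.png")
cv2.imwrite("pics/z3.png",cv2.resize(a[120:220,203:303],(600,600),interpolation=cv2.INTER_CUBIC))
```

```text
(no output)
```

View pics/z3.png

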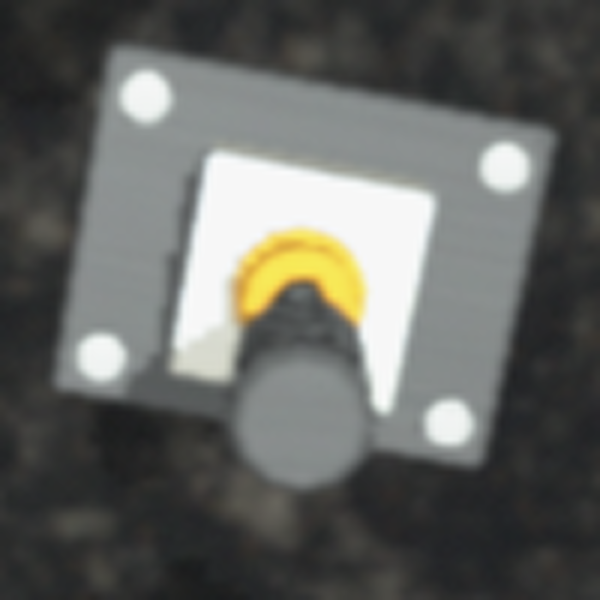

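Run:
```python
from h import *
# wrist T from saved pose (arm hasn't moved; fingers only)
w=read_camera("wrist");c=read_camera("scene");d=read_camera("side")
k=lambda x,y:(203+x/6-.42,120+y/6-.42)
print("top@.154",onz(w,k(303,418),.154))
print([onz(w,k(*p),.04)[:2].round(4).tolist() for p in [(212,150),(435,193),(388,413),(172,372)]])
print("boss",np.mean([onz(w,k(*p),.04) for p in [(212,150),(435,193),(388,413),(172,372)]],axis=0))
print("screws",np.mean([onz(w,k(*p),.012) for p in [(146,97),(504,166),(450,422),(101,357)]],axis=0))
print("stop~",onz(w,k(300,295),.052))
print(tri([(w,k(303,418)),(c,(183.2,156.3)),(d,(186.2,168.7))]))
```

```text
top@.154 [0.56830245 0.12687579 0.154     ]
[[0.5427, 0.1094], [0.551, 0.1529], [0.5953, 0.1442], [0.5869, 0.101]]
boss [0.56897123 0.12689226 0.04      ]
screws [0.56935755 0.12669752 0.012     ]
stop~ [0.56910942 0.12653856 0.052     ]
(array([0.56955199, 0.1266348 , 0.15276361]), [np.float64(0.0009501614229744522), np.float64(0.0007916645352663394), np.float64(0.0006911761069526559)])
```

Run:
```python
from h import *
R=[0,np.pi,0]
gripper_to(0.05,f_grip=60)
print(movel([0.569,0.1268,0.18],speed=0.15), movel([0.569,0.1268,0.1145],speed=0.08,threshold=8))
s=sense();print(s["t"],s["tool_pos"],s["ft_force"])
gripper_to(0.0,f_grip=60)
hold(0.2)
s=sense();print(s["t"],s["tool_pos"],s["ee_rot"],s["ft_force"],s["moment"],s["grip_width"])
for n in("scene","wrist"):
    c=read_camera(n);cv2.imwrite(f"pics/{n}2.png",c["img"][:,:,::-1])
```

```text
False False
5.7333 [0.56934019 0.12685937 0.1152319 ] [-0.3761521  -0.27809357 -0.42449334]
6.3 [0.56939931 0.12700344 0.11535387] [-1.29298437e-04  3.14008253e+00  8.15205844e-04] [-0.00828138  1.23583079  4.37910212] [ 0.28485804 -0.00045571 -0.03076794] 0.020150151143425988
```

View pics/scene2.png

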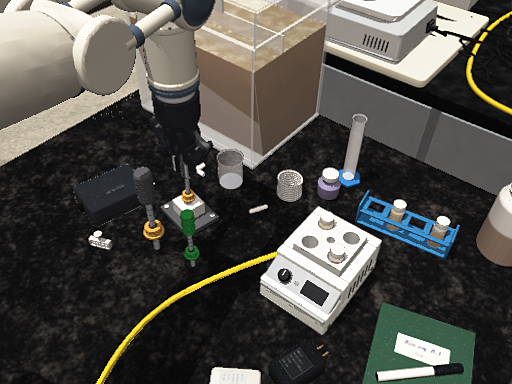

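View pics/wrist2.png

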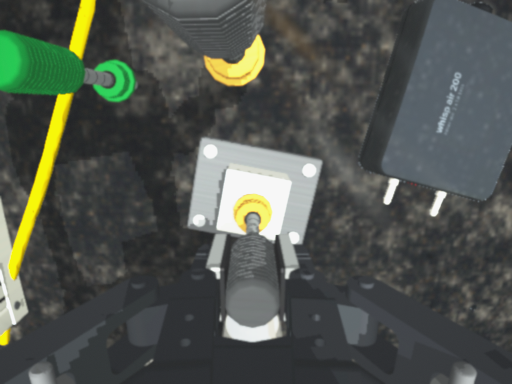

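Run:
```python
from h import *
movel([0.569,0.1268,0.145],speed=0.06);s=sense();print(s["ft_force"],s["moment"])
movel([0.569,0.1268,0.265],speed=0.12)
hold(.1);s=sense();print(s["t"],s["ft_force"],s["moment"])
movel([0.6229,-0.1570,0.265],speed=0.18)
hold(.3)
s=sense();print(s["t"],s["tool_pos"],s["ee_rot"],s["ft_force"],s["moment"],s["grip_width"])
ims=[]
for n in("scene","side","wrist"):
    c=read_camera(n);cv2.imwrite(f"pics/{n}3.png",c["img"][:,:,::-1])
    p=proj(c,[.6229,-.157,.13]).astype(int);print(n,p,[proj(c,[.6229,-.157,z]).round(1).tolist() for z in(.092,.16,.26)])
    u,v=np.clip(p-50,0,[412,284]);print(u,v);ims.append(cv2.resize(c["img"][v:v+100,u:u+100,::-1],(400,400),interpolation=cv2.INTER_CUBIC))
cv2.imwrite("pics/z4.png",np.hstack(ims[:2]))
```

```text
[-0.03789102 -0.18839445 -2.05619458] [-0.0159044  -0.04403513 -0.00551554]
8.3083 [ 0.15524267 -1.24055331 -1.99667962] [ 0.03026256  0.00414336 -0.00279801]
10.3667 [ 0.62291431 -0.15660526  0.26509863] [-9.01085734e-04  3.14149521e+00 -2.63396068e-05] [-0.16675881 -0.72892334 -3.14316859] [-0.01693288  0.02290949 -0.04442215] 0.02068345429014856
scene [333 224] [[330.2, 239.6], [335.4, 212.2], [344.5, 165.0]]
283 174
side [318 244] [[315.9, 253.9], [319.9, 236.9], [327.0, 207.3]]
268 194
wrist [252 186] [[252.1, 177.5], [252.0, 195.2], [251.9, 247.6]]
202 136
```

View pics/z4.png

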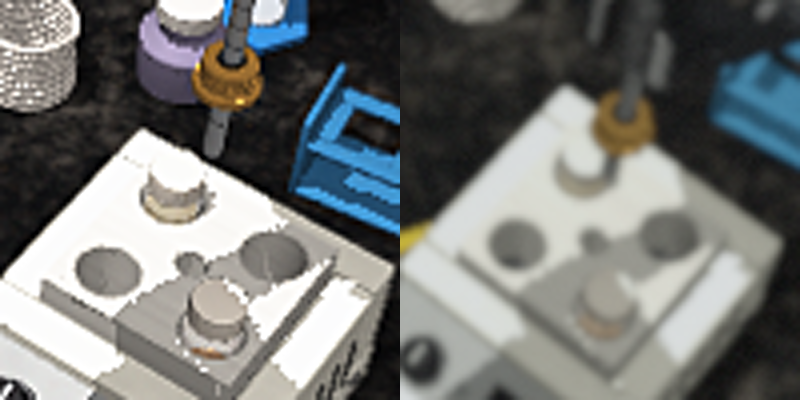

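View pics/wrist3.png

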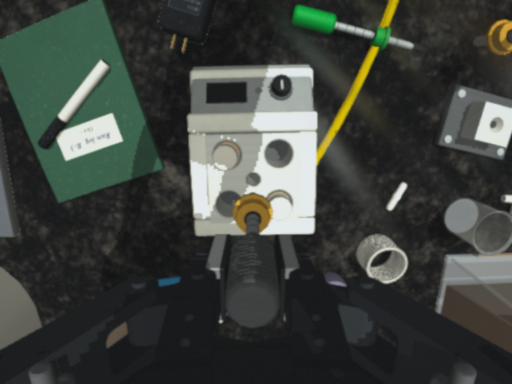

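View pics/scene3.png

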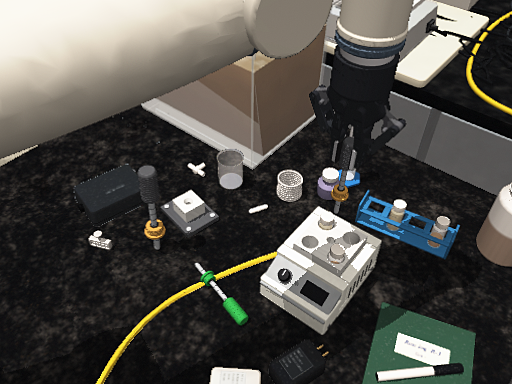

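Run:
```python
from h import *
a=cv2.imread("pics/wrist3.png")
cv2.imwrite("pics/z5.png",cv2.resize(a[130:250,193:313],(600,600),interpolation=cv2.INTER_CUBIC))
```

```text
(no output)
```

View pics/z5.png

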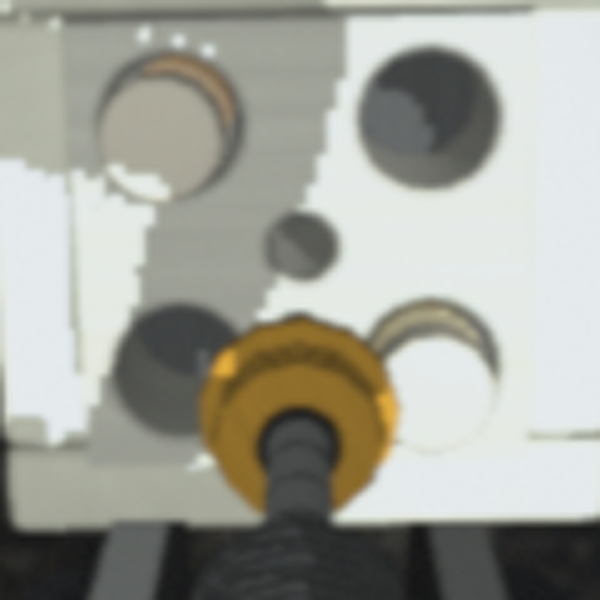

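Run:
```python
from h import *
x,y=.6233,-.1570
def p(m,r):
    s=sense();print(m,r,s["t"],s["tool_pos"].round(4),s["ft_force"].round(2),s["moment"].round(2))
p("a",movel([x,y,.205],speed=.12,threshold=10))
p("b",movel([x,y,.168],speed=.04,threshold=5))
```

```text
a False 11.1667 [ 0.6234 -0.1571  0.2057] [-0.26 -0.89 -1.14] [-0.01 -0.03 -0.03]
b False 12.2417 [ 0.6235 -0.157   0.1685] [ 0.13  0.52 -1.67] [-0.04  0.02 -0.03]
```

Run:
```python
from h import *
x,y=.6233,-.1570
ims=[]
for n in("scene","side"):
    c=read_camera(n)
    p=proj(c,[.6229,-.157,.11]).astype(int)
    u,v=p-50;ims.append(cv2.resize(c["img"][v:v+100,u:u+100,::-1],(400,400),interpolation=cv2.INTER_CUBIC))
cv2.imwrite("pics/z6.png",np.hstack(ims))
def p(m,r):
    s=sense();print(m,r,s["t"],s["tool_pos"].round(4),s["ft_force"].round(2),s["moment"].round(2))
r=movel([x,y,.152],speed=.015,threshold=4);p("c",r)
```

```text
c True 13.0333 [ 0.6231 -0.157   0.1579] [-0.67 -0.41  3.55] [-0.02 -0.07  0.01]
```

View pics/z6.png

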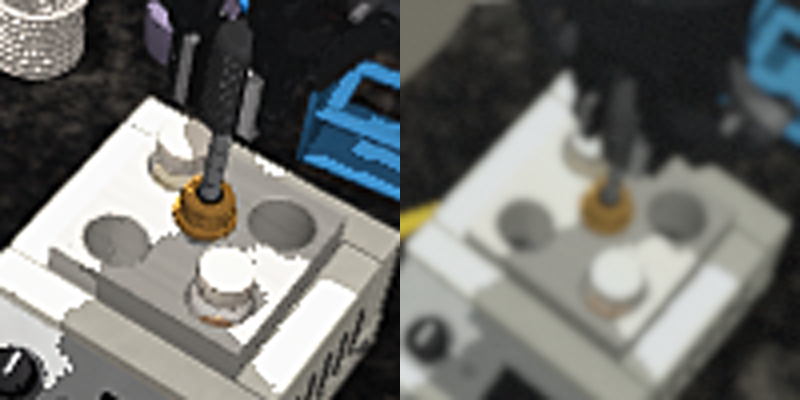

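The rod is in the well, and the stop landed on the face at TCP z = 0.158, as expected. Now I'll push on.

Run:
```python
from h import *
x,y=.6233,-.1570
def p(m,r=None):
    s=sense();print(m,r,round(s["t"],2),s["tool_pos"].round(4),s["ft_force"].round(2),s["moment"].round(2),round(s["grip_width"],4))
p("0")
r=movel([x,y,.124],speed=.012,threshold=8);p("d",r)
hold(.15);p("e");hold(.15);p("f")
```

```text
0 None 13.03 [ 0.6231 -0.157   0.1579] [-0.67 -0.41  3.55] [-0.02 -0.07  0.01] 0.0204
d True 15.02 [ 0.6228 -0.1569  0.1305] [-1.51  1.22  3.33] [0.02 0.33 0.04] 0.0207
e None 15.17 [ 0.6228 -0.157   0.1305] [-1.61  0.1   4.45] [ 0.13  0.28 -0.02] 0.0205
f None 15.32 [ 0.6228 -0.157   0.1305] [-1.29  1.32  5.64] [0.22 0.22 0.  ] 0.0204
```

Run:
```python
from h import *
x,y=.6233,-.1570
def p(m,r=None):
    F=[]
    for _ in range(6): F.append(sense()["ft_force"]);hold(.02)
    s=sense();print(m,r,round(s["t"],2),s["tool_pos"].round(4),np.mean(F,0).round(2),s["moment"].round(2),round(s["grip_width"],4));return np.mean(F,0)[2]
z=.1300
for i in range(8):
    r=movel([x,y,z],speed=.01,threshold=9);f=p(z,r)
    if f>9: break
    z-=.0005
```

```text
0.13 False 15.67 [ 0.6232 -0.157   0.1304] [-2.29  0.17  6.18] [0.16 0.59 0.02] 0.0206
0.1295 False 16.02 [ 0.6232 -0.157   0.1304] [-3.14  1.11  8.15] [0.21 0.71 0.  ] 0.0206
0.129 False 16.37 [ 0.6232 -0.157   0.1304] [-3.32  1.03  9.05] [0.22 0.8  0.03] 0.0205
```

Run:
```python
from h import *
x,y=.6233,-.1570
def p(m,r=None):
    F=[]
    for _ in range(6): F.append(sense()["ft_force"]);hold(.02)
    s=sense();print(m,r,round(s["t"],2),s["tool_pos"].round(4),np.mean(F,0).round(2),s["moment"].round(2),round(s["grip_width"],4));return np.mean(F,0)[2]
z=.1285
for i in range(8):
    r=movel([x,y,z],speed=.01,threshold=9);f=p(z,r)
    if f>12.5: break
    z-=.0005
for i in range(4): hold(.15);p("hold")
```

```text
0.1285 False 16.72 [ 0.6233 -0.157   0.1304] [-3.76  1.06 10.63] [0.25 0.9  0.03] 0.0206
0.128 False 17.07 [ 0.6234 -0.157   0.1303] [-4.17  1.18 12.38] [0.33 1.02 0.01] 0.0205
0.1275 False 17.42 [ 0.6235 -0.157   0.1303] [-4.55  1.07 13.55] [0.36 1.06 0.01] 0.0202
hold None 17.67 [ 0.6235 -0.157   0.1303] [-4.78  1.31 13.54] [ 0.36  1.04 -0.  ] 0.0204
hold None 17.92 [ 0.6235 -0.157   0.1302] [-4.79  1.08 13.61] [ 0.36  1.11 -0.05] 0.0201
hold None 18.17 [ 0.6235 -0.157   0.1303] [-4.51  1.33 13.34] [0.35 1.15 0.02] 0.0201
hold None 18.42 [ 0.6235 -0.157   0.1303] [-4.71  1.09 13.68] [ 0.32  1.07 -0.01] 0.02
```

Run:
```python
from h import *
x,y=.6233,-.1570
movel([x,y,.131],speed=.01)
s=sense();print(s["ft_force"].round(2),s["moment"].round(2))
movel([x,y,.16],speed=.05);movel([x,y,.265],speed=.12);hold(.2)
s=sense();print(s["t"],s["tool_pos"],s["ft_force"].round(2),s["moment"].round(2))
ims=[]
for n in("scene","side","wrist"):
    c=read_camera(n);cv2.imwrite(f"pics/{n}7.png",c["img"][:,:,::-1])
    p=proj(c,[.6229,-.157,.18]).astype(int)-50
    print(n,p,[proj(c,[x,y,z]).round(1).tolist() for z in(.092,.1616,.1616+.065,.255)])
    u,v=p;ims.append(cv2.resize(c["img"][v:v+100,u:u+100,::-1],(400,400),interpolation=cv2.INTER_CUBIC))
cv2.imwrite("pics/z7.png",np.hstack(ims[:2]))
```

```text
[-2.33  0.21  1.94] [ 0.11  0.51 -0.03]
20.875 [ 0.62307709 -0.15693313  0.2639012 ] [-1.3   0.63 -2.16] [ 0.01  0.   -0.02]
scene [287 153] [[330.3, 239.4], [335.7, 211.3], [341.4, 181.7], [344.2, 167.5]]
side [271 181] [[316.1, 253.7], [320.2, 236.4], [324.6, 217.7], [326.8, 208.8]]
wrist [202 152] [[252.1, 178.6], [252.1, 196.8], [252.2, 225.2], [252.2, 244.4]]
```

View pics/z7.png

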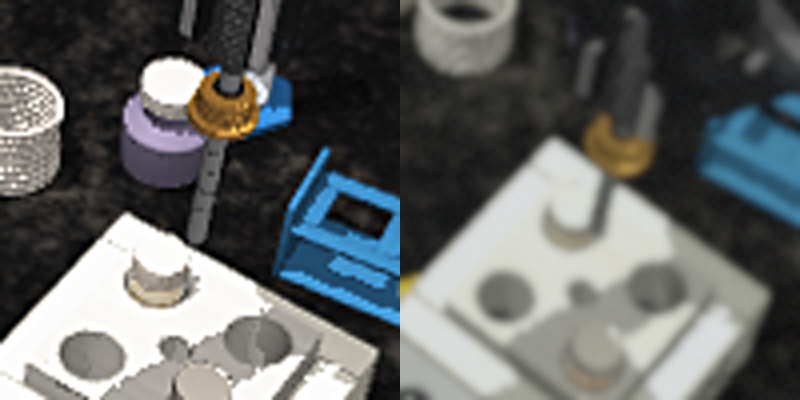

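View pics/wrist7.png

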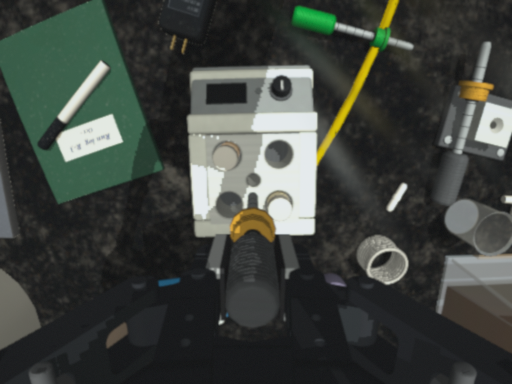

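View pics/scene7.png

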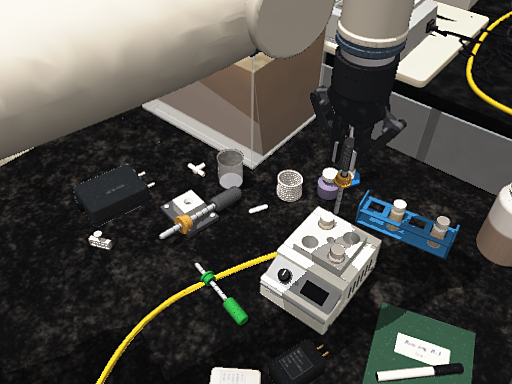

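Run:
```python
from h import *
a=cv2.imread("pics/scene7.png");b=cv2.imread("pics/side7.png")
x=cv2.resize(a[145:275,120:250],(400,400),interpolation=cv2.INTER_CUBIC);y=cv2.resize(b[155:285,130:260],(400,400),interpolation=cv2.INTER_CUBIC)
cv2.imwrite("pics/z8.png",np.hstack([x,y]))
w=cv2.imread("pics/wrist7.png");cv2.imwrite("pics/z9.png",cv2.resize(w[30:230,392:512],(480,800)[:2] if 0 else (360,600),interpolation=cv2.INTER_CUBIC))
```

```text
(no output)
```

View pics/z8.png

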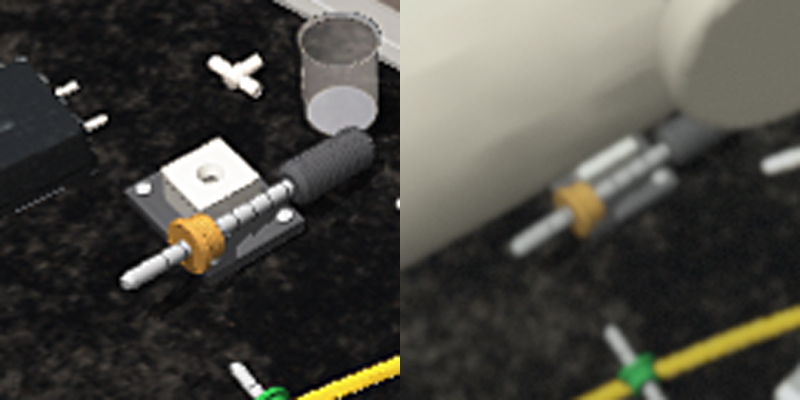

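View pics/z9.png

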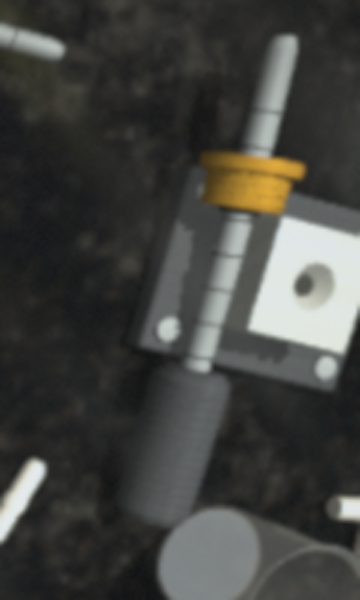

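Run:
```python
from h import *
c=read_camera("scene");d=read_camera("side");w=read_camera("wrist")
print("nose before",tri([(c,(335.6,212.3)),(d,(319.6,238.1))]))
print("nose now",tri([(c,(336.1,212.6)),(d,(320.6,237.6))]), tri([(c,(336.1,212.6)),(d,(320.6,237.6)),(w,(252.8,197))]))
print("bore scene",onz(c,(188.0,200.9),.04),"wrist",onz(w,(392+314/3-.3,30+285/3-.3),.04), onz(w,(392+306/3-.3,30+287/3-.3),.034))
```

```text
nose before (array([ 0.61811471, -0.1593793 ,  0.16544592]), [np.float64(0.00012015969933012984), np.float64(0.00012015969933001996)])
nose now (array([ 0.62228831, -0.1586712 ,  0.16061902]), [np.float64(0.0001229964217148988), np.float64(0.00012299642171491304)]) (array([ 0.62506041, -0.15710456,  0.15646946]), [np.float64(0.0005595600313642534), np.float64(0.0008871901567652712), np.float64(0.0005849370833903904)])
bore scene [0.56822691 0.12540725 0.04      ] wrist [0.56932143 0.12739304 0.04      ] [0.57039248 0.12863251 0.034     ]
```

Run:
```python
from h import *
movel([.569,.1268,.265],speed=.16)
movel([.569,.1268,.160],speed=.1);hold(.2)
s=sense();print(s["t"],s["tool_pos"],s["ft_force"].round(2),s["moment"].round(2))
ims=[]
x,y=.5692,.1269
for n in("scene","side","wrist"):
    c=read_camera(n);cv2.imwrite(f"pics/{n}10.png",c["img"][:,:,::-1])
    p=proj(c,[x,y,.06]).astype(int)-50
    print(n,p,[proj(c,[x,y,z]).round(1).tolist() for z in(.04,s["tool_pos"][2]-.1034)])
    u,v=p;ims.append(cv2.resize(c["img"][v:v+100,u:u+100,::-1],(400,400),interpolation=cv2.INTER_CUBIC))
cv2.imwrite("pics/z10.png",np.hstack([ims[0],ims[2]]))
```

```text
24.5333 [0.56929601 0.12685076 0.16075379] [ 0.03 -0.63 -2.33] [-0.03  0.02  0.03]
scene [136 143] [[187.8, 200.3], [187.0, 194.0]]
side [141 144] [[192.7, 200.0], [191.8, 195.7]]
wrist [202 147] [[252.3, 191.0], [252.3, 196.4]]
```

View pics/z10.png

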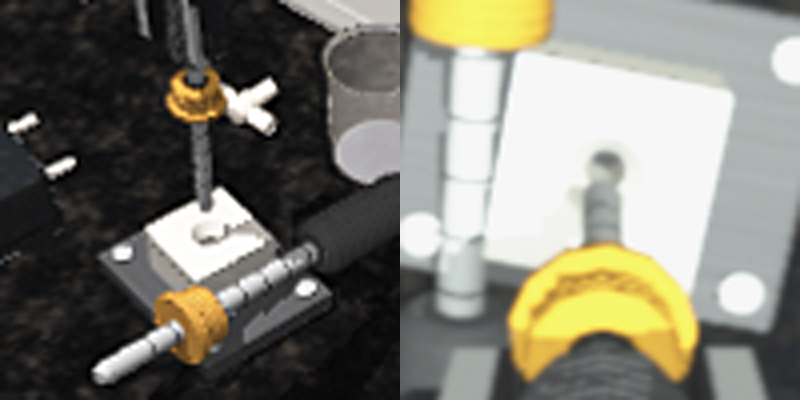

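Run:
```python
from h import *
def p(m,r=None):
    s=sense();print(m,r,round(s["t"],2),s["tool_pos"].round(4),s["ft_force"].round(2),s["moment"].round(2))
r=movel([.569,.1268,.119],speed=.04,threshold=8);p("a",r)
if not r:
    r=movel([.569,.1268,.113],speed=.01,threshold=5);p("b",r)
ims=[]
for n in("scene","wrist"):
    c=read_camera(n)
    p=proj(c,[.569,.127,.06]).astype(int)-50
    u,v=p;ims.append(cv2.resize(c["img"][v:v+100,u:u+100,::-1],(400,400),interpolation=cv2.INTER_CUBIC))
cv2.imwrite("pics/z11.png",np.hstack(ims))
```

```text
a False 25.86 [0.569  0.1268 0.1193] [ 0.77  0.69 -2.02] [ 0.04 -0.02 -0.02]
b True 26.31 [0.5691 0.1268 0.1153] [-0.47 -0.5   4.26] [ 0.   -0.01  0.02]
```

View pics/z11.png

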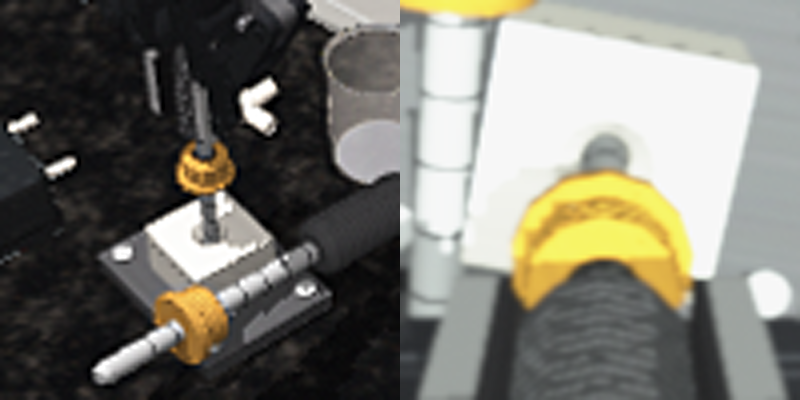

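Run:
```python
from h import *
gripper_to(0.03);gripper_to(0.055);hold(.2)
s=sense();print(s["t"],s["tool_pos"],s["ft_force"].round(2))
movel([.569,.1268,.20],speed=.08);movel([.569,.1268,.28],speed=.2);hold(.3)
s=sense();print(s["t"],s["ft_force"].round(2))
for n in("scene","wrist"):
    c=read_camera(n);cv2.imwrite(f"pics/{n}12.png",c["img"][:,:,::-1])
```

```text
27.2333 [0.56836657 0.12671619 0.11368635] [0.55 0.39 0.3 ]
29.3083 [-0.49 -0.62  0.65]
```

View pics/scene12.png

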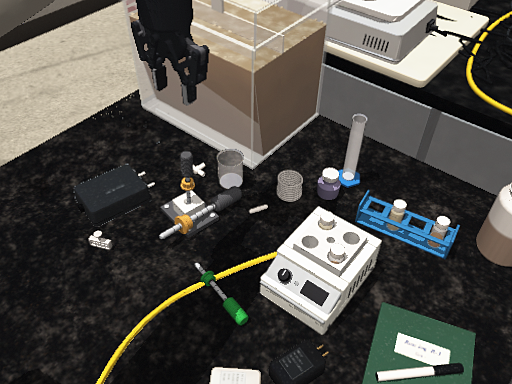

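View pics/wrist12.png

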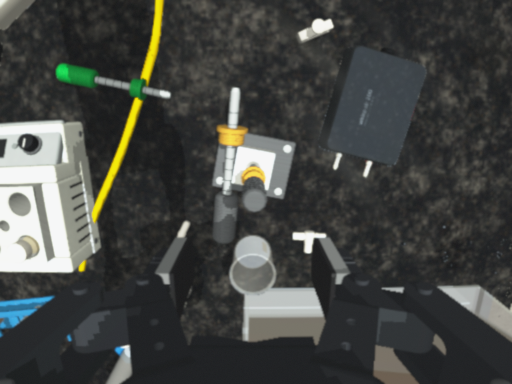

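Run:
```python
from h import *
a=cv2.imread("pics/scene12.png")[135:235,135:235];b=cv2.imread("pics/wrist12.png")[135:235,203:303]
cv2.imwrite("pics/z12.png",np.hstack([cv2.resize(i,(400,400),interpolation=cv2.INTER_CUBIC) for i in(a,b)]))
c=read_camera("scene");w=read_camera("wrist");print(sense()["t"])
print(proj(c,[.569,.1268,.154]),proj(w,[.569,.1268,.154]))
```

```text
29.5083
[182.40134883 155.7988543 ] [252.32021461 190.13753959]
```

View pics/z12.png

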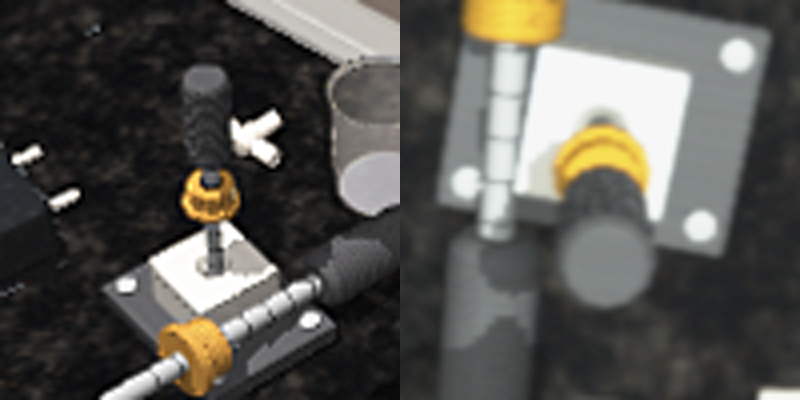

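Run:
```python
from h import *
c=read_camera("scene");w=read_camera("wrist")
print(tri([(c,(185.8,153.4)),(w,(254.1,200.1))]),onz(w,(254.1,200.1),.154),onz(c,(185.8,153.4),.154))
print("orig",tri([(c,(183.2,156.3)),(w,(253.1,189.3))]))
```

```text
(array([0.57858615, 0.12827987, 0.15231649]), [np.float64(0.00014463472286975005), np.float64(0.00014463472286984104)]) [0.57799232 0.12833977 0.154     ] [0.57744045 0.12676443 0.154     ]
orig (array([0.56982542, 0.12706341, 0.15170507]), [np.float64(0.0008576476083369242), np.float64(0.000857647608336961)])
```

The gauge's top is at z = 0.152, the same height as at the start, so it is fully seated. It leans about 0.06 rad, which matches the bore's play and is within the 0.15 limit. The stop is high up the rod and clear of the stand, so I'm handing in.

Run:
```python
from h import *
print(job_done()); print(sense()["t"])
```

```text
the job is handed in; nothing more can be done
None
the job is handed in; nothing more can be done
```

I gauged the well and put the gauge back in its stand, then handed the job in at about 29.5 s; no verdict was reported.

- **Measurement:** The stop landed on the block, and I kept pushing until the rod stopped, at a well depth of about 65 mm. I held it there for about 1 s with 13.5 N on the wrist sensor. The force on the well bottom itself wasn't measured. I estimate it at 10 to 16 N, allowing for the gauge's weight and the stop's friction.
- **Back in the stand:** The rod met the bottom of the bore at the same tool height as when I gripped it. After release the head top was at the starting height (0.152 m). It leans about 0.06 rad, which matches the play in the bore, and its stop is well up the rod and clear of the stand.
- **Other objects:** By eye, the vials, beaker, jar and tee look unmoved in the last scene picture; I didn't measure them.
- **What went wrong:** Both decoy gauges, which stood free on the bench, fell over during the run. The green one fell between gripping the gauge and arriving over the block. The larger dark one fell while I was at the well, and now lies across the stand's base plate beside the boss. I saw no contact in the pictures or forces, and by my estimate the gripper and rod stayed clear of both. I can't explain why they fell and did not stand them up again.

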